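# Clamp the nut mill and hold its bayonet lid at the half-way pulse position

### The job

Crank the counter vise clockwise until its sliding jaw grips the nut mill firmly, so that the mill cannot turn. Then drop the mill's steel bayonet lid into the mill's mouth, its lugs through the two notches and its rim down on the collar, and twist it clockwise (seen from above) against the return spring half way to the lock click, about 40 degrees, never as far as the click. Finish while still gripping the lid and holding it at that half-way position; do not let go, and leave the jars and other shop things alone.

Things in the scene. Friction and masses are not known exactly. Their poses are not given: they have to be found in the camera images.
- crank_axis (a point): point on the screw axis of the fixed grey counter vise (bed 110 x 190 x 20 mm), beside the middle of the crank's sleeve, 75 mm above the table. z up, y along the screw from crank to jaws, x across. Fixed jaw's face 201 mm along +y. Jaw tops 95 mm, end block's top 90 mm above the table; the end block's outer face is 46 mm along +y
- crank_grip (a point): centre of the crank's black sleeve, a freely spinning round grip 18 mm across, 56 mm long, level along the vise's y; the crank's arm is at its +y end, the other end is free. Lies at crank_axis + 35 mm * (x sin q + z cos q), q being the angle of the crank, so it goes round a full upright circle, 40 to 110 mm above the table. Ignore its orientation, it spins
- crank (a joint): vise crank angle, rad: 0 = sleeve at top, grows clockwise seen from the crank's end (top towards the vise's +x). Starts at 0 to 1.8. 1.9 mm of jaw travel per rad; the sprung pad (6 N/mm) meets the mill and has it against the fixed jaw at about 6.3, grips firmly from about 7.7, stops at 8.6. Stays where left; needs 3 to 5 N at the sleeve
- jaw_pad: black rubber pad of the sliding jaw, a plate 85 x 8 x 70 mm (70 high); origin 36 mm below the plate's centre; its y axis points at the mill. It comes from the crank's side
- mill: nut mill, 0.9 kg, loose on the vise's bed between the jaws: bare aluminium foot 70 x 70 x 85 mm, on it a round collar 86 mm in diameter, 105 mm high in all. Origin: centre of its underside, 20 mm above the table; z up. Clamping pushes it 2 to 6 mm along the vise's +y against the fixed jaw and squares it to the jaws
- mill_mouth (a point): centre of the mill's mouth, at the top of the collar's flange, 125 mm above the table. Round opening 61 mm in diameter in a 5 mm thick flange, with two notches about 21 mm wide at the mill's +x and -x sides for the lid's lugs. Ribs outside the collar mark half way and lock. Axes as the mill's
- drive (a joint): sprung drive ring in the mill, rad: 0 at rest, grows as the lid turns clockwise from above. The lugs meet its dogs after about 0.13 rad of free turning from the middle of the notches, so drive = lid turn - 0.13. Lock clicks at 1.2, hard stop 1.3; half way is 0.6. Spring torque 0.05 N m at 0, 0.15 at 0.6; it turns the lid back if let go
- lid: steel bayonet lid, 0.2 kg, 59 mm high, standing upright on its plug. Origin: centre of the plug's underside; z up. Plug 56 mm diameter, 13 mm high; at its foot two lugs (12 mm wide, 6 high) reach 35 mm from the axis at +x and -x; rim disc 84 mm diameter, 13 to 19 mm up. Same after half a turn. Inserted, the rim rests on the collar
- lid_grip (a point): centre of the lid's black bar handle: 60 mm long along the lid's x (along the lugs), 16 mm wide, 40 mm high, standing on the rim disc; 39 mm above the plug's underside, 20 mm above the disc's top; 26 mm above mill_mouth when the lid is inserted. Axes as the lid's

How it is judged:
By the outcome, as a careful person would: the job done as asked, in the order asked, and still so for the second after the job is handed in, while the arm keeps its last pose, push and grip.
It also fails if it takes over 64 s, if anything falls off the work surface, if the arm or the gripper's body presses on something with over 40 N, if the wrist force passes 120 N, or if a joint passes its speed limit or range.

### The arm

A 6-joint arm with a two-finger parallel gripper is mounted at the origin on the work surface. World frame = base frame: x ahead of the robot, y to its left, z up, the work surface at z = 0. Lengths are in mm, angles in degrees, forces in N, time in s.
With the tool pointing down it reaches from about 350 to 850 mm from the base axis. Payload 8.1 kg.
Tool frame: the origin (TCP) lies at the very end of the fingers, on their centre line; the grasp point (between the pads) lies 19 mm behind it; z points along the fingers, y is the direction in which the jaws open and shut (so a half turn about z gives the same grasp; the last joint's range is limited). The gripper opens to 85 mm and grips with 20 to 120 N. Pads are 22 mm wide; open, the fingers measure 114 mm over their backs; the gripper's body (76 mm by 85 mm) begins 54 mm behind the grasp point. The pads swing forward as they close: fully open they stand 13 mm farther back than shut.
Start: joints at [-70.669, 7.471, 85.268, -0, 87.261, -4.893], TCP at [246.209, -547.162, 231.292] pointing down, gripper open.
Joint ranges: [-169.43, 169.43], [-51.17, 129.36], [1.28, 143.12], [-76.62, 256.62], [0, 156.53], [-152.29, 152.29]. Speed limits (degrees/s): [136.94, 136.94, 159.86, 180, 180, 180].

### API

Orientations are given as [roll, pitch, yaw] about the fixed x, y, z axes, in that order (R = Rz(yaw) Ry(pitch) Rx(roll)).
In Python, from bench import sensors, viewer, job gives the robot as it stands.
- The arm moves only by the shell command python3 -m pendant 'ROWS' [FORCE]. ROWS is JSON, one flat list of numbers, 5 for each row, row after row: the shift along the world's x, y, z in mm, then the turn about the world's z in rad, then the finger opening in mm, from 0 to 85.4. In form: [x, y, z, twist, hand, x, y, z, twist, hand, ...]. A call has 1 to 12 rows; each row shifts and turns the pose as measured when the row begins; what a row does not reach is not made up. A row lasts 1/12 s, in which the tool goes at most 41.7 mm and 7.16 degrees, less where a joint would pass 70% of its speed; a pose out of reach is approached as far as the arm can. A call with a gripper value outside its range is refused whole. The fingers move at their own pace and stop on an object; FORCE is the grip in N (left out, the last holds). Time passes only in rows, so rows that do not move let the fingers close. It gives the time, the measured TCP pose, the force and the opening at its end, in the units of the state.
- sensors.sense(): the state, without advancing time (a new reading comes with each control period).
- viewer.snapshot(name): name is "side" or "top" or "wrist"; returns a dict with "frame" (480x640x3 uint8, blue, green, red), "z_map" (480x640 float32, mm along the optical axis (not along the pixel's ray), 0 where there is no reading), "fx", "fy", "cx", "cy" (pixels), "k1" (the pictures are not rectified: a ray, as slopes to the right and down, at radius r is drawn at 1 + k1 r^2 times it, then the intrinsics apply), "view" (4x4, takes a point from world to camera coordinates). Camera axes: x right, y down, z forward; pixel columns grow to the right and rows downward; lengths in mm; the calibration is good to about 2 mm. A picture is of the moment at which its call begins.
- job.hand_in(): hands the job in, once; it reports no verdict.
The state is a dict: "time": time; "joint_pos": joint angles; "qd": joint speeds; "joint_efforts": joint torques, N m; "tool_pos": TCP position; "tcp_rot": TCP orientation; "ft_force": force on the tool from outside, world axes, zero at the start; "wrist_torque": the same for the moment, N m; "finger_gap": finger opening in mm.
Only numpy, scipy, OpenCV 4.12 (cv2) and the standard library are available. Lean on these libraries where they do the work, as an engineer would, in place of code of your own. Each camera call takes 0.05 s, during which the arm holds its last target.

## Working session

There is one attempt and no reset: what is moved stays moved. The work goes in short steps, Python scripts to look and compute and a shell command to move; the robot and the scene stay as the last step left them, time stands still between calls to the robot, and variables do not carry over. Pictures are saved under pics/ and viewed, and the job is handed in when it is done.

```bash
ls; mkdir -p pics; cat > h.py <<'E'
import numpy as np,cv2
from bench import sensors,viewer,job
def snap(n,f):
    s=viewer.snapshot(n); cv2.imwrite('pics/'+f+'.png',s['frame']); np.savez('pics/'+f+'.npz',**s); return s
def load(f): return dict(np.load('pics/'+f+'.npz'))
def cloud(s):
    h,w=s['z_map'].shape
    u,v=np.meshgrid(np.arange(w),np.arange(h))
    K=np.array([[s['fx'],0,s['cx']],[0,s['fy'],s['cy']],[0,0,1]],float)
    p=cv2.undistortPoints(np.stack([u,v],-1).reshape(-1,1,2).astype(float),K,np.array([float(s['k1']),0,0,0])).reshape(h,w,2)
    z=s['z_map']; P=np.stack([p[...,0]*z,p[...,1]*z,z],-1)
    M=np.linalg.inv(s['view']); W=P@M[:3,:3].T+M[:3,3]; W[z<=0]=np.nan
    return W
def proj(s,X):
    c=s['view'][:3,:3]@np.asarray(X,float)+s['view'][:3,3]
    a=c[:2]/c[2]; a=a*(1+s['k1']*(a@a)); return a[0]*s['fx']+s['cx'],a[1]*s['fy']+s['cy']
E
python3 - <<'E'
from h import *
print(sensors.sense())
for n in['side','top','wrist']:
    s=snap(n,n+'0'); print(n,s['fx'],s['k1'],np.linalg.inv(s['view'])[:3].round(2).tolist())
E
```

```text
pics
{'time': 0.0, 'joint_pos': array([-7.06700963e+01,  7.51349274e+00,  8.53262316e+01, -1.83517374e-03,
        8.72624200e+01, -4.89423758e+00]), 'qd': array([ 0.12713667, -0.05049822,  0.05701555,  0.09515608,  0.07372031,
        0.06406333]), 'joint_efforts': array([-3.02153899e-05, -5.69407117e+01, -5.00548875e+01, -2.35037869e-04,
        1.49517646e-02,  2.41854877e-05]), 'tool_pos': array([ 246.00713604, -546.6682198 ,  230.2904842 ]), 'tcp_rot': array([-1.79898072e+02, -6.88837341e-03,  2.42242245e+01]), 'ft_force': array([ 0.52276483, -0.69162585, -0.76245935]), 'wrist_torque': array([-0.01692024,  0.04497833, -0.04104488]), 'finger_gap': 85.33993733637956}
side 545.0579034466389 -0.035016401837589056 [[-0.86, -0.34, 0.37, 215.77], [-0.5, 0.56, -0.66, 496.85], [0.02, -0.76, -0.65, 700.03]]
top 529.7423617583337 0.01810457998121741 [[-0.02, -0.99, 0.12, 442.28], [-1.0, 0.02, 0.02, -111.63], [-0.02, -0.12, -0.99, 1027.86]]
wrist 351.4907895688364 -0.05073884052155499 [[0.41, -0.87, -0.28, 317.38], [-0.91, -0.39, -0.13, -514.01], [-0.0, 0.31, -0.95, 372.41]]
```

View pics/top0.png

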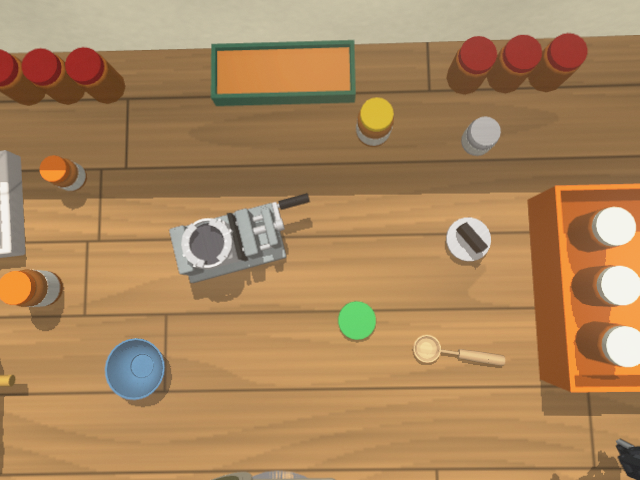

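View pics/side0.png

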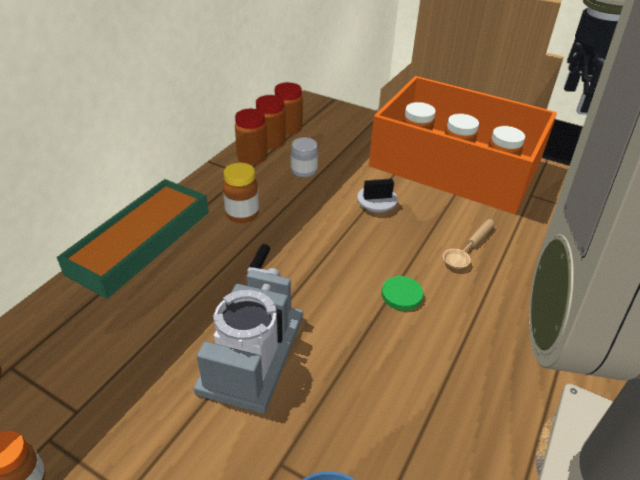

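View pics/wrist0.png

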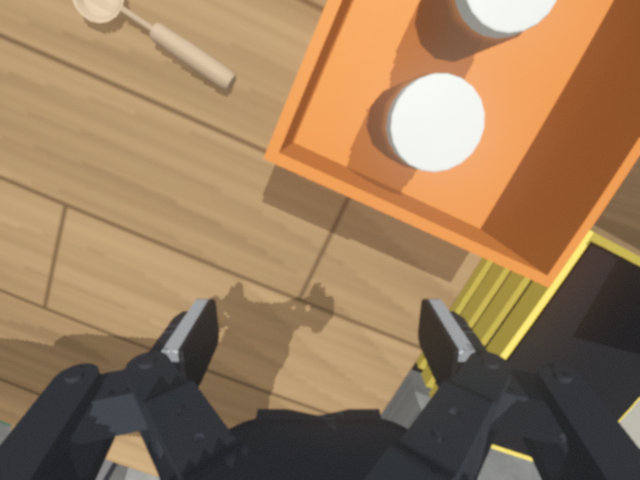

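The top view shows the vise around (230,243), with the mill's mouth at (207,243) and the crank sleeve at (293,201). The lid is at (468,240) with its bar running diagonally. Next I'll measure these.

```bash
python3 - <<'E'
from h import *
s=load('top0'); W=cloud(s)
im=s['frame']
c=cv2.resize(im[150:310,150:330],None,fx=4,fy=4,interpolation=cv2.INTER_CUBIC); cv2.imwrite('pics/c1.png',c[:600,:720])
c=cv2.resize(im[200:280,420:520],None,fx=6,fy=6,interpolation=cv2.INTER_CUBIC); cv2.imwrite('pics/c2.png',c)
for n in['top','side']:
  W=cloud(load(n+'0'));F=load(n+'0')['frame'].astype(int)
  def rep(nm,m):
    P=W[m]; 
    if len(P)<5: print(nm,len(P));return
    m2=P[:,:2].astype(np.float32); print(n,nm,len(P),P.mean(0).round(1),np.percentile(P[:,2],[5,50,95]).round(1),cv2.minAreaRect(m2))
  x,y,z=W[...,0],W[...,1],W[...,2]
  dark=F.max(-1)<60
  reg=(x>380)&(x<620)&(y>-200)&(y<250)
  rep('sleeve',reg&dark&(z>60)&(y<-20)&(y>-170))
  rep('lidbar',dark&(z>40)&(z<75)&(y<-330)&(y>-520)&(x>350)&(x<560))
  rep('liddisc',~dark&(z>10)&(z<32)&(y<-330)&(y>-520)&(x>380)&(x<560))
  rep('collar',reg&(z>118)&(z<135))
  rep('jaws',reg&(z>85)&(z<102)&~dark)
  rep('bed',reg&(z>14)&(z<26))
E
```

```text
sleeve 0
lidbar 0
top liddisc 1233 [ 509.4 -408.1   20.2] [13.1 19.6 29.4] ((470.41290283203125, -410.4626770019531), (160.83404541015625, 179.14405822753906), 89.96212768554688)
top collar 897 [535.5 106.6 124.6] [120.4 124.9 127.7] ((536.085693359375, 106.88508605957031), (88.47581481933594, 84.76959991455078), 89.17748260498047)
top jaws 1856 [546.9  74.6  93.1] [87.9 93.6 97.3] ((548.0726318359375, 76.75640106201172), (85.54316711425781, 201.2406005859375), 14.03933334350586)
top bed 1761 [494.7   2.7  18.9] [14.4 19.2 23.1] ((513.0953369140625, -16.104217529296875), (401.7258605957031, 187.12216186523438), 72.37259674072266)
side sleeve 213 [609.9 -43.1  79. ] [73.4 79.7 82.1] ((613.1550903320312, -45.09614944458008), (17.445171356201172, 52.98676681518555), 15.0543794631958)
side lidbar 283 [ 538.6 -366.    52.7] [41.8 54.  60.8] ((540.7670288085938, -368.5419921875), (56.68465805053711, 17.806644439697266), 40.32261276245117)
side liddisc 1048 [ 488.2 -443.5   20.4] [12.1 19.8 30.4] ((470.06402587890625, -414.46368408203125), (169.476318359375, 179.1265411376953), 89.72286987304688)
side collar 1323 [532.6 108.5 124.1] [119.5 124.8 126.7] ((535.2415161132812, 104.96041870117188), (86.0646743774414, 87.53580474853516), 5.725221157073975)
side jaws 2429 [534.2 108.1  93. ] [86.5 94.  96.9] ((546.9320068359375, 74.7930679321289), (85.18077850341797, 200.84254455566406), 13.96524429321289)
side bed 2169 [485.4  52.   18.7] [14.4 19.2 22.6] ((480.3190612792969, 0.9277191162109375), (413.5140075683594, 117.6430892944336), 72.39167022705078)
```

```bash
sleep 0
```

```text
(no output)
```

View pics/c1.png

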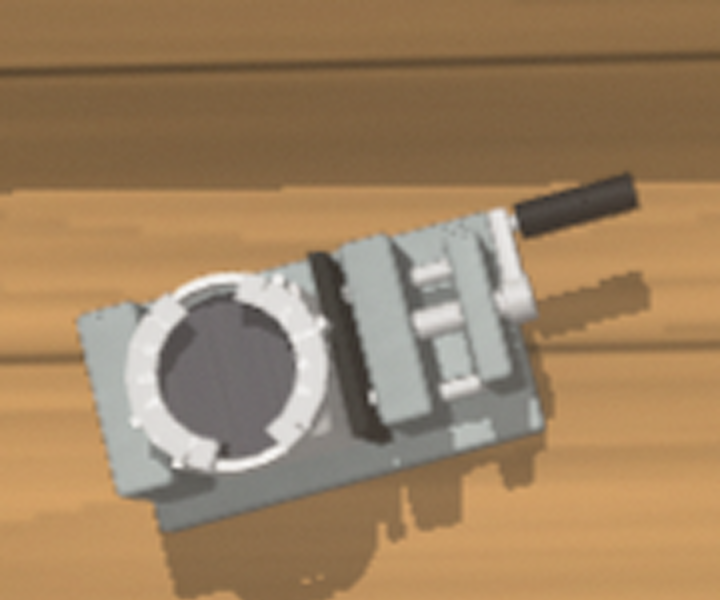

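View pics/c2.png

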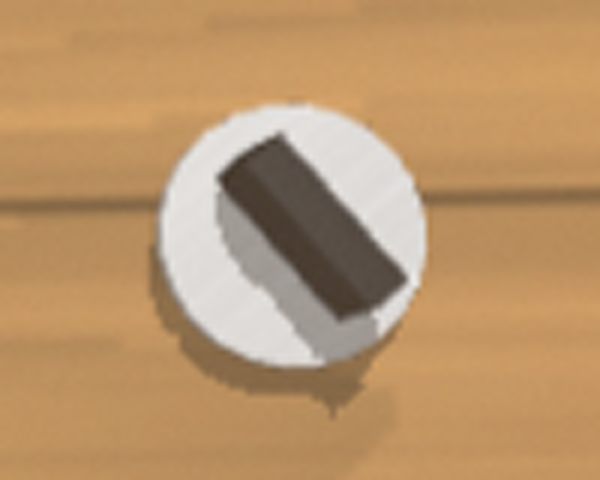

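```bash
python3 - <<'E'
from h import *
for n in['top','side']:
  s=load(n+'0');W=cloud(s);F=s['frame'].astype(int)
  x,y,z=W[...,0],W[...,1],W[...,2]
  dark=F.max(-1)<90
  def rep(nm,m):
    P=W[m]; r=cv2.minAreaRect(P[:,:2].astype(np.float32)); v=cv2.fitLine(P[:,:2].astype(np.float32),cv2.DIST_L2,0,.01,.01).ravel()
    print(n,nm,len(P),P.mean(0).round(1),np.percentile(P[:,2],[5,50,95]).round(1),np.round(r[0],1),np.round(r[1],1),round(r[2],1),'ang',np.degrees(np.arctan2(v[1],v[0])).round(1))
  rep('sleeve',dark&(z>60)&(y<-20)&(y>-90)&(x>590)&(x<640))
  rep('lidbar',dark&(z>45)&(z<75)&(y<-320)&(y>-420)&(x>490)&(x<600))
  rep('bartop',dark&(z>55)&(z<75)&(y<-320)&(y>-420)&(x>490)&(x<600))
  m=(F.min(-1)>125)&(z>12)&(z<27)&(y<-310)&(y>-420)&(x>480)&(x<600);rep('disc',m)
  P=W[m];print(P.min(0),P.max(0),cv2.minEnclosingCircle(P[:,:2].astype(np.float32)))
  reg=(x>440)&(x<620)&(y>-20)&(y<220)
  m=reg&(z>119)&(z<129);rep('collar',m); print(cv2.minEnclosingCircle(W[m][:,:2].astype(np.float32)))
  a=np.radians(14);yv=np.array([-np.sin(a),np.cos(a)]);xv=np.array([np.cos(a),np.sin(a)])
  m=(x>440)&(x<660)&(y>-40)&(y<220)&(z>82)&(z<102)&~dark
  t=W[m][:,:2]-[535,107]; Y=t@yv;X=t@xv
  h,e=np.histogram(Y,bins=np.arange(-120,90,4));print(list(zip(e[:-1].astype(int),h)))
  for k,(lo,hi) in dict(fixed=(42,80),slid=(-75,-50),end=(-115,-85)).items():
    q=(Y>lo)&(Y<hi); print(k,q.sum(),Y[q].min(),Y[q].max(),X[q].min(),X[q].max()) if q.sum() else 0
  m=(x>440)&(x<660)&(y>-40)&(y<220)&(z>80)&(z<102)&~dark
  rep('jaws',m)
E
```

```text
top sleeve 219 [613.5 -43.6  79.8] [76.2 80.  82.9] [614.4 -43.2] [15.7 48.9] 14.9 ang -74.1
top lidbar 288 [ 542.5 -365.7   57.8] [48.2 58.7 62.1] [ 543.6 -366.2] [57.  14.3] 38.3 ang 38.4
top bartop 243 [ 543.1 -366.4   59.3] [56.5 59.1 62.3] [ 543.6 -366.2] [56.8 14.3] 38.2 ang 38.6
top disc 1048 [ 542.7 -365.2   19.3] [16.3 19.3 22.3] [ 543.8 -367.9] [82.6 80.8] 89.7 ang -49.5
[ 503.35963012 -409.21989835   12.61865956] [ 584.21619985 -326.63635989   25.76292756] ((543.5713500976562, -368.3038024902344), 41.945194244384766)
top collar 873 [535.4 106.7 124.7] [121.  124.9 127.7] [536.1 106.9] [88.5 84.8] 89.2 ang -75.3
((535.3497924804688, 106.52981567382812), 46.89805603027344)
[(np.int64(-120), np.int64(31)), (np.int64(-116), np.int64(86)), (np.int64(-112), np.int64(86)), (np.int64(-108), np.int64(89)), (np.int64(-104), np.int64(55)), (np.int64(-100), np.int64(4)), (np.int64(-96), np.int64(3)), (np.int64(-92), np.int64(4)), (np.int64(-88), np.int64(8)), (np.int64(-84), np.int64(2)), (np.int64(-80), np.int64(109)), (np.int64(-76), np.int64(107)), (np.int64(-72), np.int64(105)), (
[... 3427 characters left out ...]
0), np.int64(147)), (np.int64(44), np.int64(151)), (np.int64(48), np.int64(143)), (np.int64(52), np.int64(155)), (np.int64(56), np.int64(156)), (np.int64(60), np.int64(233)), (np.int64(64), np.int64(270)), (np.int64(68), np.int64(0)), (np.int64(72), np.int64(0)), (np.int64(76), np.int64(0)), (np.int64(80), np.int64(0)), (np.int64(84), np.int64(0))]
fixed 1181 42.05770797182955 66.2914303054951 -38.092112722791505 46.434054004381025
slid 281 -74.99903950754924 -50.15708397575087 -38.04426702278076 45.985148181252306
end 421 -114.96317255475599 -88.96318301429109 -31.077512870614516 38.92320710622714
side jaws 2706 [536.7 103.5  91.8] [81.9 93.7 96.9] [547.1  74.3] [ 85.2 201.9] 14.0 ang -75.7
```

The vise's yaw is about 14.5° and the crank axis is at about (579.5,-50.4). The sleeve centre is about (613.5,-44,74), so q is about 1.55. The lid is at (543,-367) with its bar at 39°, and the mill is at (535,106). Next I move over the sleeve.

```bash
python3 -m pendant '[22,30,0,0.117,85, 22,30,0,0.117,85, 22,30,0,0.117,85, 22,30,0,0.117,85, 22,30,0,0.117,85, 22,30,0,0.117,85, 22,30,0,0.117,85, 22,30,0,0.117,85, 22,30,0,0.117,85, 22,30,0,0.117,85, 22,30,0,0.117,85, 22,30,0,0.117,85]' 40
```

```text
time: 1.15
tool_pos: [511.0, -173.4, 225.7]
tcp_rot: [-179.6, 0.0, 107.5]
ft_force: [1.1, -0.3, -0.2]
finger_gap: 85.0
```

```bash
python3 -m pendant '[25,31,0,-0.026,85, 25,31,0,-0.02,85, 25,31,0,0,60, 25,31,-5,0,50, 2,0,-30,0,50, 0,0,-15,0,50,0,0,0,0,50]' 40; python3 - <<'E'
from h import *
snap('wrist','w1'); snap('side','s1')
E
```

```text
time: 1.73
tool_pos: [620.3, -32.6, 173.9]
tcp_rot: [-179.9, -0.0, 105.9]
ft_force: [-0.4, -0.1, 0.0]
finger_gap: 49.9
```

```bash
sleep 0
```

```text
(no output)
```

View pics/w1.png

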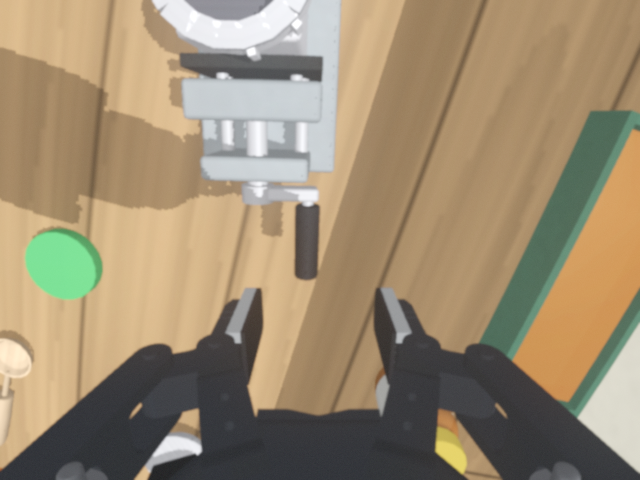

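The sleeve is at (307,242) in the wrist view. It is parallel to the tool and a little left of the fingers' centre line. I'll refine its position from this view.

```bash
python3 - <<'E'
from h import *
s=load('w1');W=cloud(s);F=s['frame'].astype(int)
m=np.zeros(F.shape[:2],bool);m[200:282,288:325]=1
m&=(F.max(-1)<90)&(W[...,2]>60);P=W[m]
print(len(P),P.mean(0),np.percentile(P[:,2],[5,50,95]),cv2.minAreaRect(P[:,:2].astype(np.float32)))
v=cv2.fitLine(P[:,:2].astype(np.float32),cv2.DIST_L2,0,.01,.01).ravel();print(np.degrees(np.arctan2(v[1],v[0])))
z=W[...,2];m=(z>80)&(z<100)&(F.max(-1)>100)&(np.arange(640)>170)[None]&(np.arange(640)<340)[None]&(np.arange(480)<190)[:,None]
P=W[m];print(cv2.minAreaRect(P[:,:2].astype(np.float32)))
E
```

```text
813 [611.14279049 -40.64719937  78.41654439] [76.11757943 78.50700098 80.32526939] ((612.0288696289062, -39.548797607421875), (14.813282012939453, 53.54206848144531), 14.366510391235352)
-73.978264
((557.0198974609375, 38.43858337402344), (84.997314453125, 101.76355743408203), 16.120351791381836)
```

```bash
python3 -m pendant '[-6,-15,0,-0.024,50, 0,0,-30,0,50, 0,0,-30,0,50, 0,0,-30,0,50, 0,0,-20,0,50, 0,0,-4,0,50, 0,0,0,0,50]' 40
```

```text
time: 2.42
tool_pos: [618.0, -60.5, 73.1]
tcp_rot: [179.1, 0.6, 103.7]
ft_force: [0.2, -0.3, 0.8]
finger_gap: 50.1
```

```bash
python3 -m pendant '[-4,12.5,0,0,50, 0,0,-19,0.01,50, 0,0,0,0,50, 0,0,0,0,50]' 40
```

```text
time: 2.75
tool_pos: [617.6, -49.5, 63.0]
tcp_rot: [178.6, 0.8, 104.0]
ft_force: [0.7, -0.1, 0.4]
finger_gap: 50.5
```

```bash
python3 -m pendant '[-3,1,-9,0.0,50, -2,0,-3,0,50, 0,0,0,0,50]' 40; python3 - <<'E'
from h import *
snap('wrist','w2')
E
```

```text
time: 3.0
tool_pos: [615.0, -48.2, 55.4]
tcp_rot: [178.2, 1.0, 104.0]
ft_force: [0.6, 0.3, -0.5]
finger_gap: 50.1
```

View pics/w2.png

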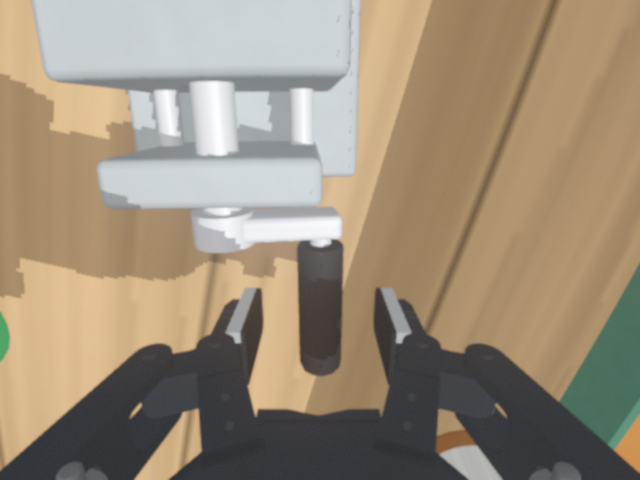

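The sleeve is centred between the pads at (320,305), so I close the fingers.

```bash
python3 -m pendant '[0,0,0,0,14, 0,0,0,0,14, 0,0,0,0,14, 0,0,0,0,14, 0,0,0,0,14]' 40; python3 -c "
from h import *
print(sensors.sense())"
```

```text
time: 3.47
tool_pos: [615.8, -48.2, 56.6]
tcp_rot: [178.1, 1.0, 104.0]
ft_force: [0.3, 0.6, -0.1]
finger_gap: 16.7
{'time': 3.4667, 'joint_pos': array([ -9.11808742,  16.53171468,  93.88176983,  -0.20006866,
        67.4755568 , -23.01738996]), 'qd': array([ 0.0721912 ,  0.02896331, -0.05534947,  0.16812676,  0.10604182,
       -0.08611937]), 'joint_efforts': array([-1.52096925e-01, -6.06668329e+01, -4.56088006e+01, -7.60868308e-02,
       -2.39707762e-01,  3.09497828e-02]), 'tool_pos': array([615.7728704 , -48.16668276,  56.6384197 ]), 'tcp_rot': array([178.13035844,   0.99779773, 103.95625797]), 'ft_force': array([ 0.25923537,  0.57770363, -0.08125096]), 'wrist_torque': array([0.02327208, 0.00900575, 0.01544535]), 'finger_gap': 16.681619372511694}
```

```bash
cat >> h.py <<'E'
A=np.radians(14.5);XV=np.array([np.cos(A),np.sin(A)]);C=np.array([581.9,-57.0,56.0])
def q_of(p,C=C):
    d=np.asarray(p)-C; u=d[:2]@XV; return np.arctan2(u,d[2])%(2*np.pi),np.hypot(u,d[2])
def plan(n,dq,C=C):
    p=sensors.sense()['tool_pos'];f=sensors.sense()['ft_force']; q,r=q_of(p,C); print('q',q,'r',r,'f',f.round(1))
    last=p
    for i in range(1,n+1):
        u=35*np.sin(q+i*dq); t=np.array([C[0]+u*XV[0],C[1]+u*XV[1],C[2]+35*np.cos(q+i*dq)])
        print((t-last).round(1)); last=t
E
python3 -c "
from h import *
plan(6,.25)"
```

```text
q 1.5525607167611102 r 35.0114467036486 f [ 0.3  0.6 -0.1]
[-0.9 -0.3 -8.7]
[-3.  -0.8 -8.2]
[-4.8 -1.2 -7.2]
[-6.4 -1.7 -5.7]
[-7.6 -2.  -3.9]
[-8.3 -2.1 -1.9]
```

```bash
python3 -m pendant '[-1,0,-8.7,0,14, -3,-1,-8,0,14, -5,-1,-7,0,14, -6,-2,-6,0,14]' 40;python3 -c "
from h import *
plan(6,.25)"
```

```text
time: 3.8
tool_pos: [599.3, -52.2, 28.9]
tcp_rot: [178.4, 1.0, 104.0]
ft_force: [-12.9, 5.5, 25.7]
finger_gap: 16.9
q 2.556014515268156 r 32.56992372279708 f [-12.9   5.5  25.7]
[-6.2 -1.9 -5.9]
[-8.3 -2.1 -1.8]
[-8.4 -2.2  0.3]
[-8.1 -2.1  2.5]
[-7.2 -1.9  4.5]
[-6.  -1.5  6.2]
```

```bash
python3 -m pendant '[0,0,0,0,14, 0,0,0,0,14]' 40;python3 -c "
from h import *
plan(6,.25);snap('side','s2');snap('wrist','w3')"
```

```text
time: 3.97
tool_pos: [597.5, -52.8, 28.7]
tcp_rot: [178.5, 0.9, 104.0]
ft_force: [1.9, 2.3, -2.0]
finger_gap: 16.7
q 2.606556332101253 r 31.701571079987012 f [ 1.9  2.3 -2. ]
[-6.1 -1.8 -6.3]
[-8.3 -2.2 -1.4]
[-8.4 -2.2  0.8]
[-8.  -2.1  2.9]
[-7.  -1.8  4.9]
[-5.6 -1.5  6.5]
```

View pics/w3.png

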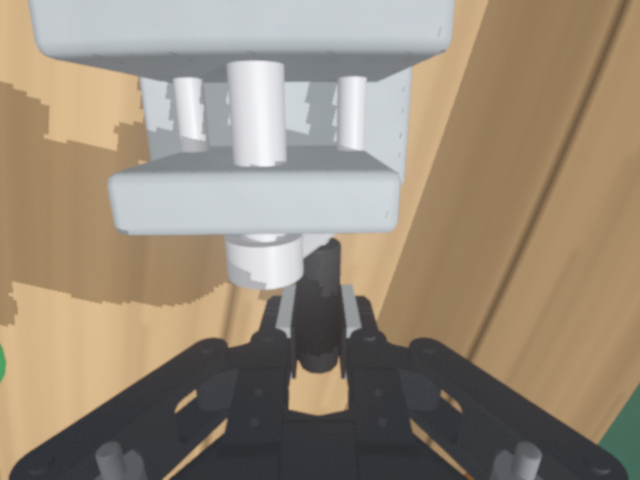

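View pics/s2.png

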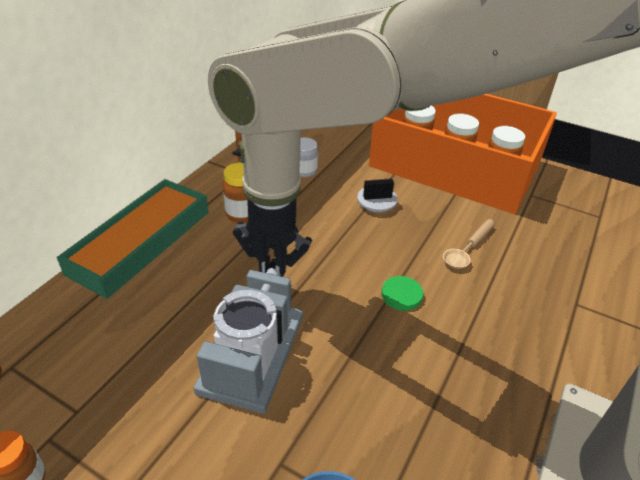

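```bash
sed -i 's/581.9,-57.0,56.0/582.1,-56.9,59.8/' h.py; python3 -c "
from h import *
plan(7,.2)"
```

```text
q 2.666267511284665 r 35.044716322470286 f [-0.7 -0.3  2.2]
[-6.3 -1.8 -2.5]
[-6.7 -1.7 -1.2]
[-6.8 -1.7  0.2]
[-6.6 -1.7  1.6]
[-6.2 -1.6  2.9]
[-5.5 -1.4  4.1]
[-4.6 -1.2  5.1]
```

```bash
python3 -m pendant '[-6.3,-1.7,-2.5,0,14, -6.7,-1.7,-1,0,14, -6.8,-1.7,0.2,0,14, -6.6,-1.7,1.6,0,14, -6.2,-1.6,2.9,0,14]' 40;python3 -c "
from h import *
plan(7,.2)"
```

```text
time: 4.48
tool_pos: [565.6, -60.8, 29.0]
tcp_rot: [178.2, 1.0, 104.0]
ft_force: [4.7, 1.7, 0.0]
finger_gap: 16.3
q 3.6435994592361842 r 35.15630511143065 f [4.7 1.7 0. ]
[-5.4 -1.8  4.1]
[-4.7 -1.2  5. ]
[-3.6 -0.9  5.9]
[-2.4 -0.6  6.5]
[-1.1 -0.3  6.9]
[0.2 0.1 7. ]
[1.6 0.4 6.8]
```

```bash
python3 -m pendant '[-5.4,-1.6,4.1,0,14, -4.7,-1.2,5,0,14, -3.6,-0.9,5.9,0,14, -2.4,-0.6,6.5,0,14, -1,-0.3,6.9,0,14, 0.2,0,7,0,14, 1.6,0.4,6.8,0,14]' 40;python3 -c "
from h import *
plan(9,.2)"
```

```text
time: 5.07
tool_pos: [552.0, -63.9, 77.7]
tcp_rot: [177.4, 1.0, 103.9]
ft_force: [21.0, 6.1, -17.9]
finger_gap: 17.0
q 5.23872776317737 r 35.687205669564015 f [ 21.    6.1 -17.9]
[4.7 0.5 5.3]
[5.  1.3 4.7]
[5.8 1.5 3.6]
[6.4 1.6 2.4]
[6.7 1.7 1. ]
[ 6.8  1.7 -0.4]
[ 6.5  1.7 -1.8]
[ 6.1  1.6 -3.1]
[ 5.4  1.4 -4.3]
```

```bash
python3 -m pendant '[5.5,1.2,4.5,0,14, 5.3,1.3,4.2,0,14, 6,1.5,3.2,0,14, 6.4,1.6,2,0,14, 6.7,1.7,0.7,0,14]' 40;python3 -c "
from h import *
plan(9,.2)"
```

```text
time: 5.48
tool_pos: [578.3, -57.7, 94.3]
tcp_rot: [177.8, 1.0, 103.9]
ft_force: [-5.4, 1.2, 4.6]
finger_gap: 16.7
q 6.171788965124279 r 34.758991760001685 f [-5.4  1.2  4.6]
[6.8 1.6 0.3]
[ 6.6  1.7 -1.3]
[ 6.3  1.6 -2.6]
[ 5.6  1.5 -3.9]
[ 4.8  1.2 -5. ]
[ 3.7  1.  -5.8]
[ 2.5  0.7 -6.5]
[ 1.2  0.3 -6.9]
[-0.1 -0.  -7. ]
```

```bash
python3 -m pendant '[6.8,1.7,0.2,0,14, 6.6,1.7,-1.3,0,14, 6.3,1.6,-2.6,0,14, 5.6,1.5,-3.9,0,14, 4.8,1.2,-5,0,14, 3.7,1,-5.8,0,14]' 40;python3 -c "
from h import *
plan(5,.2)"
```

```text
time: 5.98
tool_pos: [613.1, -48.7, 74.1]
tcp_rot: [178.2, 0.9, 103.9]
ft_force: [-7.2, -2.3, -0.6]
finger_gap: 17.0
q 1.152774403052008 r 35.13003299939408 f [-7.2 -2.3 -0.6]
[ 2.   0.4 -6.7]
[ 0.8  0.2 -6.9]
[-0.6 -0.1 -7. ]
[-1.9 -0.5 -6.7]
[-3.1 -0.8 -6.2]
```

```bash
python3 -m pendant '[1.8,0.4,-6.7,0,14, 0.8,0.2,-6.9,0,14, -0.6,-0.1,-7,0,14, -1.9,-0.5,-5.5,0,14, 0,0,0,0,14]' 40;python3 -c "
from h import *
plan(5,.2)
for n in['side','top','wrist']:snap(n,n+'3')"
```

```text
time: 6.4
tool_pos: [611.9, -49.0, 43.0]
tcp_rot: [178.7, 0.9, 104.0]
ft_force: [-7.8, -1.3, 5.3]
finger_gap: 16.5
q 2.0711293560894237 r 35.11511364791656 f [-7.8 -1.3  5.3]
[-3.9 -1.2 -5.7]
[-4.9 -1.3 -4.9]
[-5.7 -1.5 -3.8]
[-6.3 -1.6 -2.5]
[-6.7 -1.7 -1.2]
```

View pics/wrist3.png

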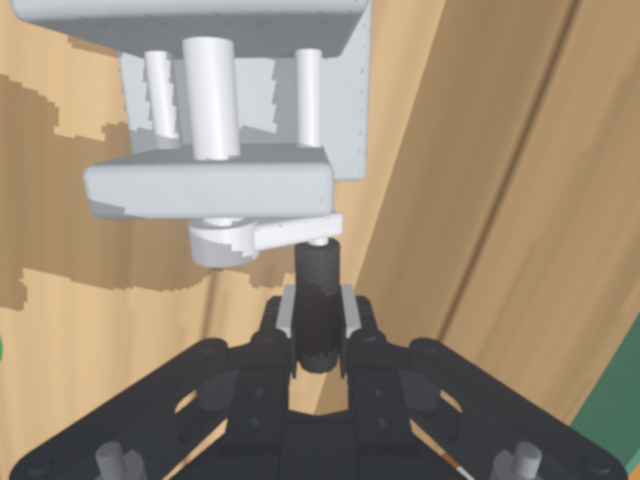

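The crank is at q≈8.35, inside the 7.7–8.6 band, with the arm pointing slightly below horizontal. I release it and lift.

```bash
python3 -m pendant '[0,0,0,0,50, 0,0,0,0,50, 0,0,0,0,50, 0,0,0,0,50, 0,0,20,0,50, 0,0,30,0,50, 0,0,35,0,50, 0,0,38,0,50, 0,0,30,0,50, 0,0,0,0,50]' 40
python3 - <<'E'
from h import *
for n in['side','top','wrist']:snap(n,n+'4')
s=load('top4');c=cv2.resize(s['frame'][150:310,150:330],None,fx=4,fy=4,interpolation=cv2.INTER_CUBIC)[:600,:720]; cv2.imwrite('pics/c4.png',c)
E
```

```text
time: 7.38
tool_pos: [612.4, -46.6, 198.7]
tcp_rot: [178.6, 0.7, 104.0]
ft_force: [1.0, -0.0, 1.3]
finger_gap: 50.1
```

View pics/c4.png

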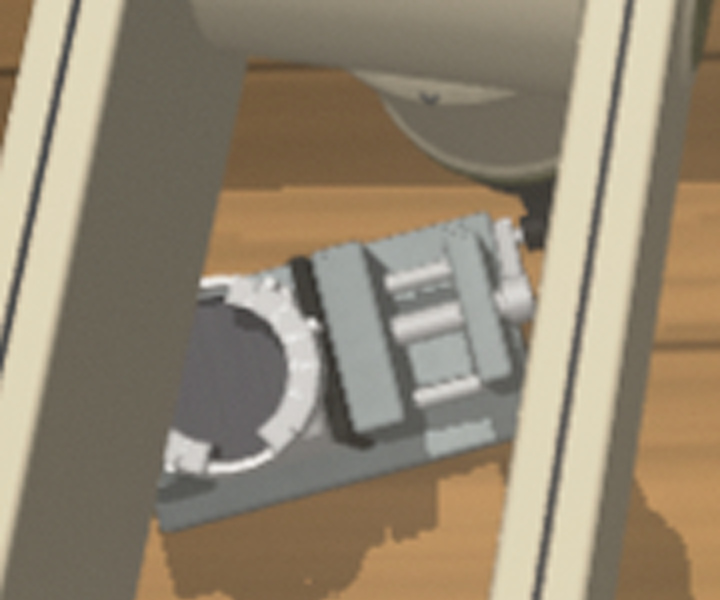

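View pics/wrist4.png

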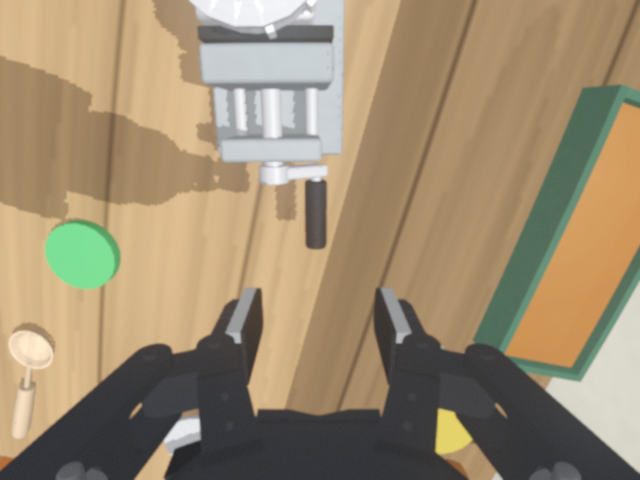

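The pad now presses on the mill at (330,350) in the crop, and the crank stayed put. Next is the lid.

```bash
python3 -m pendant '[-7,-32,0,-0.117,50, -7,-32,0,-0.117,50, -7,-32,0,-0.117,50, -7,-32,0,-0.117,50, -7,-32,0,-0.117,50, -7,-32,0,-0.117,50, -7,-32,0,-0.117,50, -7,-32,0,-0.117,50, -5,-20,0,-0.117,50, 0,0,0,0,50,0,0,0,0,50]' 40
python3 - <<'E'
from h import *
for n in['side','wrist','top']:snap(n,n+'5')
E
```

```text
time: 8.45
tool_pos: [532.3, -325.8, 162.4]
tcp_rot: [-178.9, 0.4, 41.0]
ft_force: [-0.7, 0.2, 0.0]
finger_gap: 50.1
```

View pics/wrist5.png

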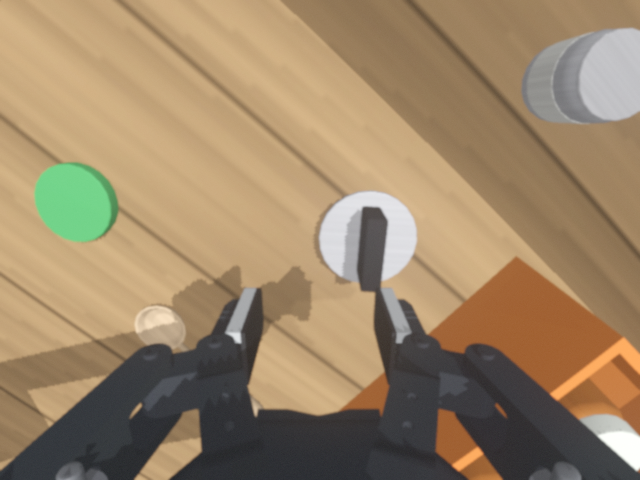

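View pics/top5.png

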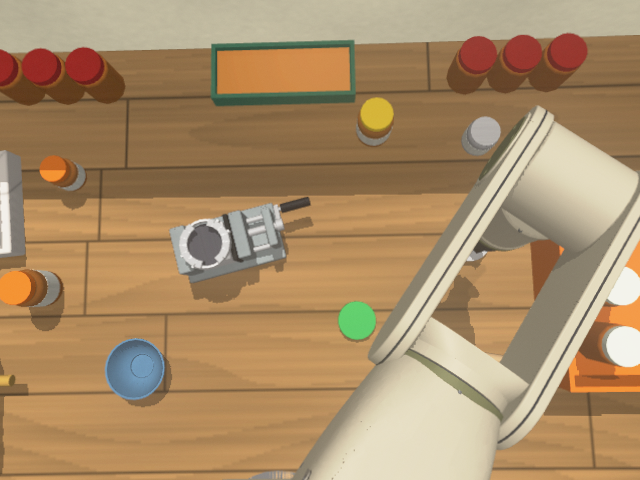

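The wrist view shows the lid at (367,238) with its bar nearly vertical, and the vise is unobstructed in the top view. I'll measure both.

```bash
python3 - <<'E'
from h import *
def ln(P):
    v=cv2.fitLine(P[:,:2].astype(np.float32),cv2.DIST_L2,0,.01,.01).ravel();return np.degrees(np.arctan2(v[1],v[0])).round(1)
s=load('wrist5');W=cloud(s);F=s['frame'].astype(int)
m=np.zeros(F.shape[:2],bool);m[180:290,310:425]=1
b=m&(F.max(-1)<100)&(W[...,2]>53);P=W[b];print('bar',len(P),P.mean(0),ln(P),cv2.minAreaRect(P[:,:2].astype(np.float32)))
d=m&(abs(W[...,2]-19)<4)&(F.min(-1)>110);P=W[d];print('disc',cv2.minEnclosingCircle(P[:,:2].astype(np.float32)),np.median(P[:,2]))
for n in['top5','side5']:
  s=load(n);W=cloud(s);F=s['frame'].astype(int);x,y,z=W[...,0],W[...,1],W[...,2]
  m=(x>460)&(x<600)&(y>40)&(y<180)&(z>119)&(z<129);P=W[m]
  print(n,'collar',len(P),P.mean(0),cv2.minEnclosingCircle(P[:,:2].astype(np.float32)))
  Q=P[:,:2]; 
  # notch: angular coverage of flange inside radius 31-35
  c=np.array([535,109.]) 
  from scipy.optimize import least_squares
  # outer boundary circle fit
  th=np.arctan2(*(Q-c).T[::-1]);r=np.hypot(*(Q-c).T)
  bins=np.arange(-180,181,10)
  print([ (int(a),round(float(r[(np.degrees(th)>=a)&(np.degrees(th)<a+10)].min()),1),round(float(r[(np.degrees(th)>=a)&(np.degrees(th)<a+10)].max()),1)) for a in bins[:-1] if ((np.degrees(th)>=a)&(np.degrees(th)<a+10)).any()])
  sel=(x>440)&(x<660)&(y>-40)&(y<220)&(z>84)&(z<102)&(F.max(-1)>100)&(F.max(-1)<210)
  print(cv2.minAreaRect(W[sel][:,:2].astype(np.float32)))
im=cv2.resize(load('top5')['frame'][205:285,165:255],None,fx=7,fy=7,interpolation=cv2.INTER_CUBIC);cv2.imwrite('pics/c5.png',im)
E
```

```text
bar 1475 [ 543.72649581 -364.96298151   58.91871559] 39.0 ((541.8021240234375, -365.03961181640625), (59.07953643798828, 21.752466201782227), 43.99129104614258)
disc ((541.9388427734375, -367.98663330078125), 42.06865310668945) 18.424822765628505
top5 collar 884 [534.38355895 110.391452   124.55821662] ((533.8369140625, 110.02042388916016), 46.7774772644043)
[(-180, 39.5, 43.1), (-170, 39.3, 42.4), (-160, 39.0, 42.3), (-150, 31.0, 43.4), (-140, 31.2, 43.1), (-130, 30.4, 43.0), (-120, 30.4, 42.8), (-110, 29.9, 42.9), (-100, 29.5, 42.0), (-90, 30.0, 42.5), (-80, 30.1, 42.2), (-70, 29.9, 45.3), (-60, 30.4, 42.0), (-50, 30.0, 42.2), (-40, 30.3, 42.2), (-30, 29.8, 45.3), (-20, 29.9, 42.3), (-10, 30.2, 41.9), (0, 38.7, 42.5), (10, 39.3, 43.0), (20, 39.0, 42.8), (30, 32.4, 43.3), (40, 32.0, 43.7), (50, 32.1, 44.2), (60, 32.4, 45.8), (70, 32.5, 45.6), (80, 32.8, 45.6), (90, 33.1, 46.0), (100, 32.9, 45.1), (110, 33.0, 48.2), (120, 32.9, 44.7), (130, 32.7, 44.5), (140, 32.2, 47.6), (150, 31.6, 46.1), (160, 31.3, 43.7), (170, 36.3, 43.1)]
((547.9505004882812, 76.66390228271484), (85.28542327880
[... 244 characters left out ...]
-140, 31.6, 43.9), (-130, 31.5, 44.3), (-120, 30.9, 43.7), (-110, 31.5, 44.4), (-100, 30.7, 43.5), (-90, 30.0, 42.7), (-80, 30.2, 45.3), (-70, 28.8, 42.6), (-60, 30.1, 43.3), (-50, 29.1, 43.3), (-40, 29.5, 44.8), (-30, 29.1, 47.3), (-20, 28.7, 42.4), (-10, 29.6, 43.0), (0, 37.0, 41.4), (10, 36.8, 41.2), (20, 37.7, 40.8), (30, 30.2, 41.3), (40, 30.5, 41.8), (50, 30.2, 42.7), (60, 30.2, 42.4), (70, 29.9, 43.5), (80, 29.8, 43.4), (90, 30.4, 43.6), (100, 30.8, 44.3), (110, 30.1, 46.5), (120, 28.6, 44.5), (130, 31.5, 45.1), (140, 30.8, 44.0), (150, 31.2, 47.3), (160, 31.2, 45.2), (170, 30.6, 44.4)]
((546.8275756835938, 74.26629638671875), (84.75762939453125, 201.169677734375), 13.669183731079102)
```

View pics/c5.png

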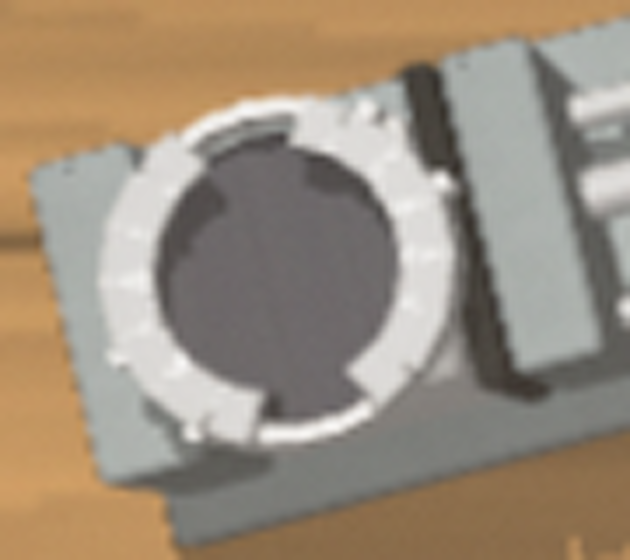

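```bash
python3 - <<'E'
from h import *
W=cloud(load('top0'));x,y,z=W[...,0],W[...,1],W[...,2]
m=(z>60)&(y<-400)&(y>-700)&(x>300)&(x<700)&(x<640)
P=W[m];d=np.hypot(P[:,0]-542.5,P[:,1]+367.5);print(d.min(),P[d.argmin()],np.percentile(P[:,2],[50,99]))
E
python3 -m pendant '[10,-21,0,-0.02,50, 0,-20,0,-0.02,50, 0,0,-10,0,50, 0,0,0,0,50]' 60
```

```text
119.97072891462811 [ 538.68701624 -487.4101203   123.00731555] [119.77735193 132.71192945]
time: 8.93
tool_pos: [546.0, -359.8, 152.0]
tcp_rot: [-178.8, 0.3, 39.6]
ft_force: [0.1, 0.7, -0.1]
finger_gap: 50.1
```

```bash
python3 -m pendant '[-3,-7,-20,-0.01,50, 0,0,-30,0,50, 0,0,-30,0,50, 0,0,-15,0,50, 0,0,-5,0,50,0,0,0,0,50]' 60
python3 -c "
from h import *
snap('wrist','w6')"
```

```text
time: 9.43
tool_pos: [546.4, -358.1, 50.4]
tcp_rot: [-178.9, 0.2, 39.9]
ft_force: [-0.8, -0.7, -0.0]
finger_gap: 50.0
```

View pics/w6.png

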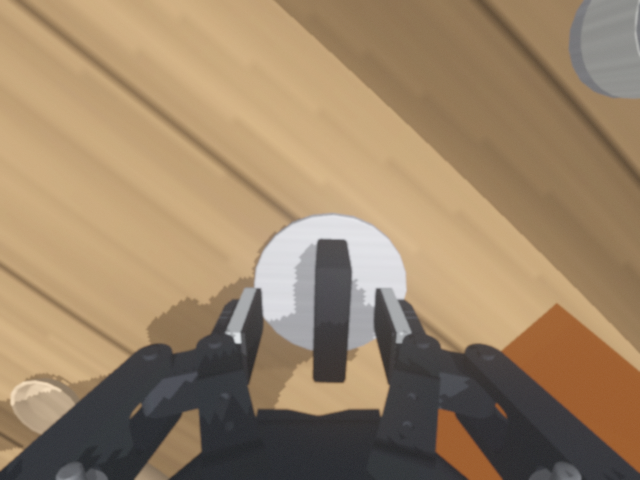

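```bash
python3 -m pendant '[-4,-9,0,-0.015,50, 0,-1,-12,0,50, 0,0,-10,0,50, 0,0,0,0,50]' 60
python3 -c "
from h import *
snap('wrist','w7')"
```

```text
time: 9.82
tool_pos: [545.8, -370.4, 33.5]
tcp_rot: [-179.5, 0.0, 39.0]
ft_force: [-0.4, 1.0, -1.2]
finger_gap: 49.9
```

View pics/w7.png

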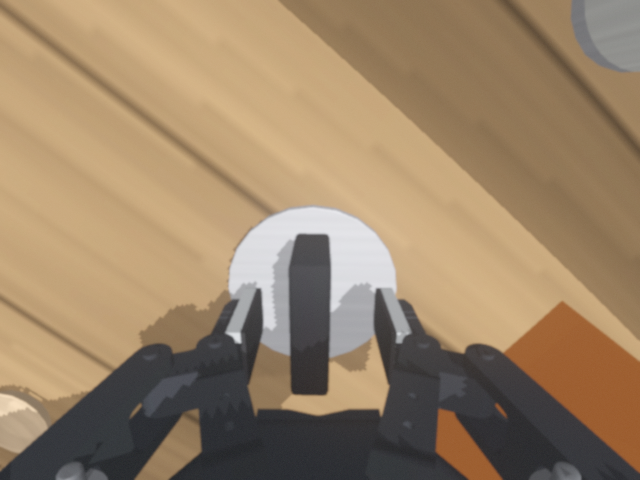

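```bash
python3 -m pendant '[-4,3.5,-4,0,50, -1,1,-6,0,50, 0,0,0,0,50]' 60
python3 -c "
from h import *
snap('wrist','w8')"
```

```text
time: 10.12
tool_pos: [541.2, -366.5, 24.5]
tcp_rot: [-179.6, 0.0, 39.0]
ft_force: [-0.7, -0.3, -0.6]
finger_gap: 49.7
```

View pics/w8.png

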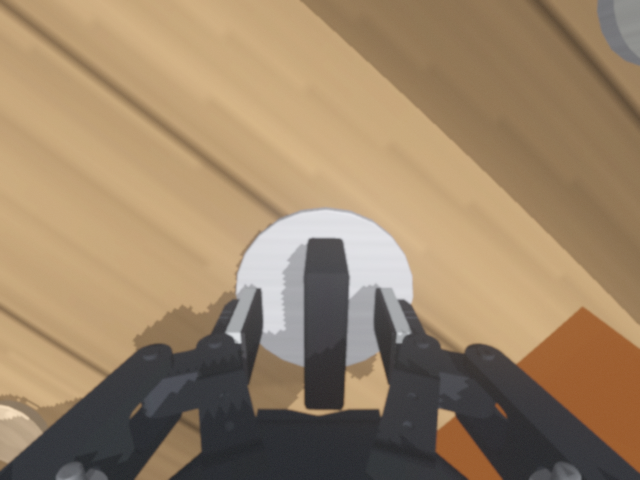

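The bar is centred between the pads at (325,310), so I close and lift.

```bash
python3 -m pendant '[0,0,0,0,10, 0,0,0,0,10, 0,0,0,0,10, 0,0,0,0,10, 0,0,0,0,10, 0,0,0,0,10]' 80; python3 -m pendant '[0,0,15,0,10, 0,0,30,0,10, 0,0,35,0,10, 0,0,38,0,10, 0,0,38,0,10, 0,0,38,0,10,0,0,0,0,10]' 80
python3 -c "
from h import *
snap('wrist','w9')"
```

```text
time: 10.67
tool_pos: [541.8, -366.8, 25.7]
tcp_rot: [-179.7, -0.0, 39.0]
ft_force: [-0.7, -0.8, 1.0]
finger_gap: 14.7
time: 11.25
tool_pos: [535.3, -361.4, 227.1]
tcp_rot: [-178.9, 0.2, 39.0]
ft_force: [1.4, -0.8, 0.7]
finger_gap: 14.9
```

View pics/w9.png

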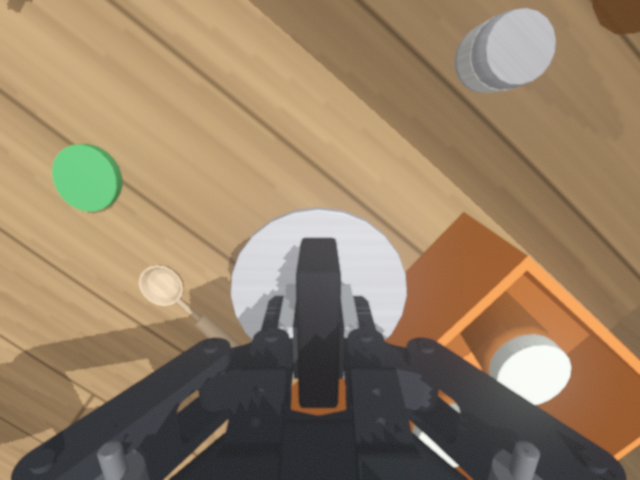

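The lid is held. I'll measure its disc relative to the tool, then carry it.

```bash
python3 - <<'E'
from h import *
s=load('w9');W=cloud(s);F=s['frame'].astype(int)
st=sensors.sense();p=st['tool_pos'];z=W[...,2]
m=(F.min(-1)>110)&(abs(z-(p[2]-25.7+19))<7)&(np.hypot(W[...,0]-p[0],W[...,1]-p[1])<60)
P=W[m];c,r=cv2.minEnclosingCircle(P[:,:2].astype(np.float32));print(len(P),c,r,np.median(P[:,2])-p[2],p, np.array(c)-p[:2],st['tcp_rot'])
v=np.array(c)-p[:2];a=np.radians(st['tcp_rot'][2]);print('along tx',v@[np.cos(a),np.sin(a)],'ty',v@[np.sin(a),-np.cos(a)])
E
python3 -m pendant '[0,38,3,-0.04,10, 0,40,3,-0.04,10, 0,40,3,-0.04,10, 0,40,3,-0.04,10, 0,40,3,-0.04,10, 0,40,3,-0.04,10, 0,40,3,-0.04,10, 0,40,3,-0.04,10, 0,40,3,-0.04,10, 0,40,3,-0.04,10, 0,0,0,0,10]' 80
```

```text
11821 (534.1942749023438, -361.0826110839844) 41.907745361328125 -4.055277858781636 [ 534.68203755 -361.00978731  223.86408049] [-0.48776265 -0.07282378] [-178.7955411     0.18380941   39.03451991]
along tx -0.4247413446200625 ty -0.25062022529635825
time: 12.22
tool_pos: [522.4, 51.0, 245.1]
tcp_rot: [-178.1, 0.9, 14.5]
ft_force: [0.3, -0.3, -1.8]
finger_gap: 14.9
```

```bash
python3 -m pendant '[6,30,0,0,10, 6,28,0,0,10, 0,0,-20,0,10, 0,0,-30,0,10, 0,0,-10,0,10, 0,0,0,0,10]' 80
python3 -c "
from h import *
snap('wrist','w10');snap('side','s10')"
```

```text
time: 12.72
tool_pos: [530.8, 115.1, 180.3]
tcp_rot: [-178.1, 1.2, 15.0]
ft_force: [0.1, 0.7, -1.7]
finger_gap: 14.9
```

View pics/w10.png

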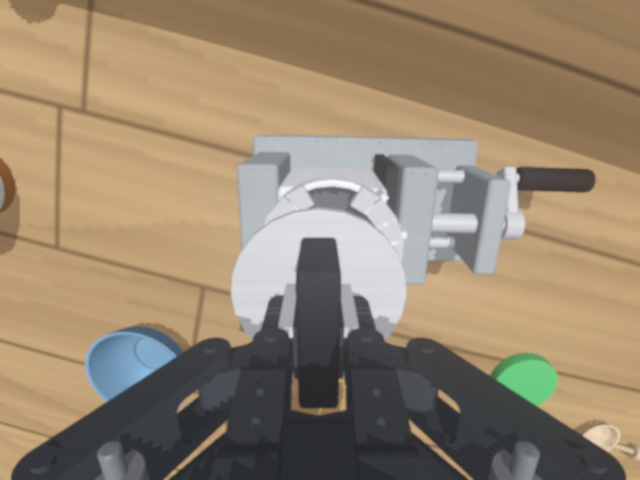

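View pics/s10.png

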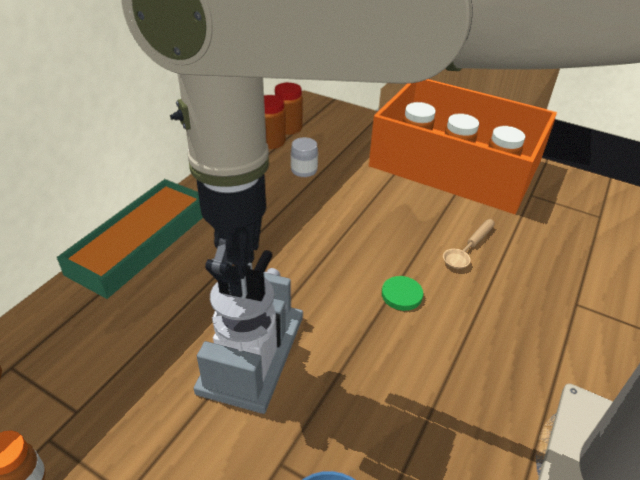

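```bash
cat > rel.py <<'E'
from h import *
import sys
from scipy.optimize import least_squares
s=load(sys.argv[1]);W=cloud(s);F=s['frame'].astype(int)
st=sensors.sense();p=st['tool_pos'];z=W[...,2]
m=(F.min(-1)>110)&(abs(z-(p[2]-5))<6)&(np.hypot(W[...,0]-p[0],W[...,1]-p[1])<60)
c,r=cv2.minEnclosingCircle(W[m][:,:2].astype(np.float32));print('disc',c,r,'tcp',p,st['tcp_rot'])
m=(F.min(-1)>100)&(z>121)&(z<129)&(np.hypot(W[...,0]-534,W[...,1]-110)<48)
Q=W[m][:,:2];print(len(Q),np.median(W[m][:,2]))
# outer boundary: per-angle max
c0=np.array([534,109.7]);th=np.degrees(np.arctan2(Q[:,1]-c0[1],Q[:,0]-c0[0]));R=np.hypot(*(Q-c0).T)
B=[]
for a in range(-180,180,5):
    k=(th>=a)&(th<a+5)
    if k.sum()>5: i=np.where(k)[0][R[k].argmax()]; B.append(Q[i])
B=np.array(B)
f=least_squares(lambda v:np.hypot(*(B-v).T)-43,c0,loss='soft_l1');print('collar outer',f.x,len(B))
E
python3 rel.py w10
```

```text
disc (529.5831298828125, 115.6426773071289) 41.94891357421875 tcp [531.6328599 114.8138301 182.4170831] [-178.10167536    1.12227606   14.92489344]
2251 124.35801176344268
collar outer [533.63780225 110.36779333] 28
```

```bash
python3 -m pendant '[3,-5,0,-0.01,10, 0,0,-10,0,10, 0,0,-10,0,10, 0,0,0,0,10]' 80
python3 -c "
from h import *
snap('wrist','w11')
"; python3 rel.py w11
```

```text
time: 13.15
tool_pos: [538.0, 107.6, 166.1]
tcp_rot: [-178.2, 0.7, 14.1]
ft_force: [-0.8, -0.1, -3.1]
finger_gap: 14.7
disc (536.9178466796875, 107.9598617553711) 41.898773193359375 tcp [538.26711788 107.67309662 166.93591553] [-178.197334      0.65780113   14.13675746]
852 124.22407713113572
collar outer [533.27615545 110.56443903] 23
```

```bash
python3 -m pendant '[-3,1.5,0,0,10, 0,0,-5,0,10, 0,0,0,0,10, 0,0,0,0,10]' 80
```

```text
time: 13.53
tool_pos: [535.5, 109.2, 162.5]
tcp_rot: [-178.2, 0.6, 14.1]
ft_force: [-0.1, 0.2, -2.1]
finger_gap: 15.0
```

```bash
python3 -m pendant '[-1,0.3,-5,0,10, 0,0,-5,0,10, 0,0,-4,0,10, 0,0,0,0,10]' 80
```

```text
time: 13.87
tool_pos: [534.5, 109.8, 147.4]
tcp_rot: [-178.2, 0.5, 14.1]
ft_force: [0.1, 0.0, -3.0]
finger_gap: 14.9
```

The plug is already about 3 mm below the flange top with no contact force. I continue down.

```bash
python3 -m pendant '[0,0,-4,0,10, 0,0,-4,0,10, 0,0,-2,0,10, 0,0,0,0,10]' 80
python3 -c "
from h import *
snap('side','s12');snap('wrist','w12')
c=cv2.resize(load('s12')['frame'][220:400,160:340],None,fx=3.3,fy=3.3,interpolation=cv2.INTER_CUBIC);cv2.imwrite('pics/c12.png',c)"
```

```text
time: 14.2
tool_pos: [535.4, 110.1, 139.1]
tcp_rot: [-178.2, 0.4, 14.2]
ft_force: [-0.1, -0.0, -2.5]
finger_gap: 14.9
```

View pics/c12.png

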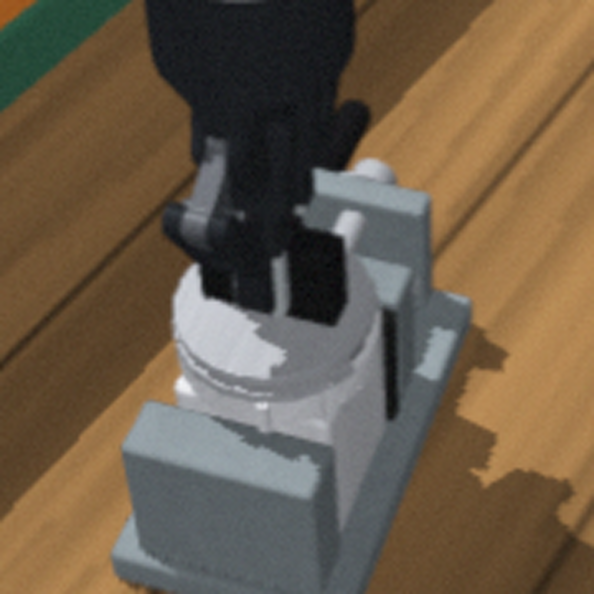

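The lid is in the mouth, with only a thin gap left under the rim. I press it down lightly until it seats.

```bash
python3 -m pendant '[0,0,-2,0,10, 0,0,-1.5,0,10, 0,0,0,0,10]' 80
```

```text
time: 14.55
tool_pos: [536.2, 110.4, 139.1]
tcp_rot: [-178.2, 0.3, 14.2]
ft_force: [0.3, 0.3, -2.0]
finger_gap: 14.9
```

```bash
python3 -m pendant '[-1,-0.3,-3,0,10, 0,0,-3,0,10]' 80;  python3 -m pendant '[0,0,0,0,10]' 80
```

```text
time: 14.72
tool_pos: [537.4, 110.7, 138.2]
tcp_rot: [-178.3, -0.1, 14.2]
ft_force: [-15.1, 0.0, 31.3]
finger_gap: 14.8
time: 14.8
tool_pos: [537.4, 110.7, 139.1]
tcp_rot: [-178.3, -0.1, 14.2]
ft_force: [-2.5, 0.6, -3.8]
finger_gap: 14.8
```

```bash
python3 -m pendant '[-2.5,-0.6,-1,0,10, -0.5,0,-1,-0.08,10, 0,0,-1,-0.1,10, 0,0,-1,-0.1,10]' 80;  python3 -m pendant '[0,0,-0.5,0,10]' 80
```

```text
time: 15.13
tool_pos: [537.5, 110.5, 138.5]
tcp_rot: [-178.3, -0.6, -2.1]
ft_force: [-7.5, -1.1, 13.5]
finger_gap: 14.9
time: 15.22
tool_pos: [537.3, 110.4, 138.5]
tcp_rot: [-178.3, -0.6, -2.5]
ft_force: [-6.0, 0.2, 6.4]
finger_gap: 14.8
```

```bash
python3 -m pendant '[-4,-0.5,0,-0.08,10, -2,0,-1,-0.1,10, 0,0,-0.5,-0.08,10, 0,0,-0.5,0,10]' 80; python3 -c "
from h import *
print(sensors.sense()['wrist_torque'])
snap('side','s13');snap('wrist','w13');snap('top','t13')
c=cv2.resize(load('s13')['frame'][220:400,160:340],None,fx=3.3,fy=3.3,interpolation=cv2.INTER_CUBIC);cv2.imwrite('pics/c13.png',c)"; python3 rel.py w13
```

```text
time: 15.55
tool_pos: [534.2, 109.8, 138.7]
tcp_rot: [-178.2, -1.1, -18.0]
ft_force: [-5.4, -0.0, 8.8]
finger_gap: 15.0
[-0.21249061  1.06794509 -0.02255996]
disc (533.1217041015625, 110.04621887207031) 41.917293548583984 tcp [534.05799114 109.91887302 138.78521623] [-178.17934515   -1.05327644  -17.71717866]
884 124.39470991306699
collar outer [533.22576062 110.10704775] 30
```

View pics/c13.png

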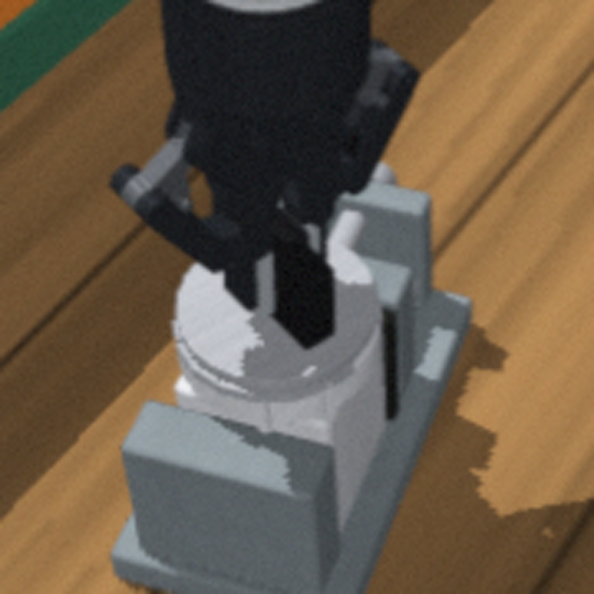

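View pics/w13.png

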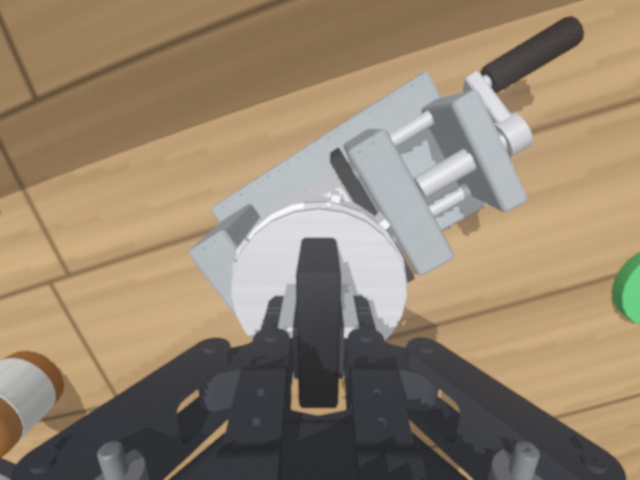

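The disc is centred on the collar in the wrist view at (320,285), and the turn so far is about 32°. About 9.5° remains.

```bash
python3 -m pendant '[-0.5,0,-0.5,-0.08,10, 0,0,-0.5,-0.07,10, 0,0,-0.5,0,10]' 80; python3 -m pendant '[0,0,-0.5,0,10]' 80
```

```text
time: 15.95
tool_pos: [535.0, 109.4, 138.8]
tcp_rot: [-178.1, -1.3, -26.3]
ft_force: [-5.1, 0.6, 9.1]
finger_gap: 15.1
time: 16.03
tool_pos: [535.0, 109.5, 138.8]
tcp_rot: [-178.1, -1.3, -26.3]
ft_force: [-4.1, 0.5, 8.6]
finger_gap: 15.1
```

```bash
cat > tilt.py <<'E'
from h import *
import sys
st=sensors.sense();p=st['tool_pos']
def fit(P):
    A=np.c_[P[:,:2]-p[:2],np.ones(len(P))];
    for _ in range(4):
        k=np.linalg.lstsq(A,P[:,2],rcond=None)[0]; r=P[:,2]-A@k; g=abs(r)<2.5*r.std(); A,P=A[g],P[g]
    return np.degrees(k[:2]).round(2),round(k[2],2),len(P)
for n,f in [('wrist','wt'),('side','st')]:
    f+=sys.argv[1];s=snap(n,f);W=cloud(s);F=s['frame'].astype(int);z=W[...,2]
    r=np.hypot(W[...,0]-533.7,W[...,1]-110)
    print(n,'disc',fit(W[(F.min(-1)>95)&(r<40)&(abs(z-131)<6)]))
    t=(abs(z)<8)&(r>150)&(r<400); print(n,'table',fit(W[t]))
    b=(F.max(-1)<100)&(r<33)&(abs(z-171)<9); P=W[b]
    if len(P)>30:
        v=cv2.fitLine(P[:,:2].astype(np.float32),cv2.DIST_L2,0,.01,.01).ravel();print('bar?',np.degrees(np.arctan2(v[1],v[0])),len(P))
print(st['tcp_rot'],p,st['ft_force'],st['wrist_torque'])
E
python3 tilt.py 1
```

```text
wrist disc (array([1.79, 0.89]), np.float64(131.59), 9999)
wrist table (array([0.07, 0.01]), np.float64(-0.61), 138353)
bar? -26.448486 7079
side disc (array([1.95, 0.46]), np.float64(132.59), 1170)
side table (array([ 0.04, -0.03]), np.float64(0.26), 76283)
bar? -38.859127 459
[-178.11101038   -1.29192033  -26.26852419] [534.95565253 109.50316495 138.78573663] [-4.08224615  0.49873239  8.60520428] [-0.24285687  1.12512112  0.08795918]
```

The bar is at -26.4°, so drive is about 0.58, but the lid is tilted about 2° with its +x side up, because pressing down makes the arm creep. I'll try to level it with small upward pulls against the lugs.

```bash
python3 -m pendant '[0,0,2,0,10, 0,0,2,0,10]' 80; python3 -m pendant '[0,0,2,0,10]' 80; python3 -c "
from h import *
s=sensors.sense();print(s['wrist_torque'],s['tcp_rot'])"
```

```text
time: 16.3
tool_pos: [534.0, 109.2, 139.5]
tcp_rot: [-178.2, -1.2, -26.1]
ft_force: [8.5, 0.2, -13.9]
finger_gap: 14.7
time: 16.38
tool_pos: [533.8, 109.1, 139.4]
tcp_rot: [-178.2, -1.2, -26.0]
ft_force: [8.2, 1.1, -12.8]
finger_gap: 15.2
[ 0.35870682 -1.34399931  0.16758318] [-178.18636633   -1.16894371  -25.987667  ]
```

```bash
python3 -m pendant '[0,0,3,0,10, 0,0,3,0,10, 0,0,3,0,10, 0,0,3,0,10]' 80; python3 -c "
from h import *
s=sensors.sense();print(s['wrist_torque'],s['tcp_rot'])"
```

```text
time: 16.72
tool_pos: [531.7, 108.8, 140.6]
tcp_rot: [-178.3, -0.8, -25.7]
ft_force: [10.8, 1.8, -19.0]
finger_gap: 15.1
[ 0.25354897 -1.93072329 -0.14235751] [-178.3234395    -0.84947574  -25.70487279]
```

```bash
python3 -m pendant '[1,0,3,0,10, 1,0,3,0,10, 1,0,3,0,10, 1,0,3,0,10]' 80; python3 tilt.py 2
```

```text
time: 17.05
tool_pos: [531.9, 108.9, 140.6]
tcp_rot: [-178.5, -0.3, -25.4]
ft_force: [5.6, 1.8, -16.7]
finger_gap: 15.2
wrist disc (array([1.43, 0.91]), np.float64(133.3), 10526)
wrist table (array([0.07, 0.01]), np.float64(-0.62), 135387)
bar? -25.603296 7045
side disc (array([1.31, 0.82]), np.float64(134.21), 1097)
side table (array([ 0.04, -0.03]), np.float64(0.25), 76252)
bar? -31.713045 470
[-178.53704956   -0.30754457  -25.39531239] [531.85825301 108.91929153 140.5758433 ] [  5.57213153   1.81902151 -16.6736645 ] [ 0.10437789 -1.55860845  0.10562274]
```

```bash
python3 -m pendant '[1.5,1.5,3,0,10, 1.5,1.5,3,0,10, 1.5,1.5,3,0,10, 1.5,1.5,3,0,10, 1.5,1.5,3,0,10, 1.5,1.5,3,0,10]' 80; python3 -c "
from h import *
s=sensors.sense();print(s['wrist_torque'],s['tcp_rot'])"
```

```text
time: 17.65
tool_pos: [532.6, 109.7, 140.1]
tcp_rot: [-179.9, 0.5, -25.0]
ft_force: [3.4, -5.0, -14.7]
finger_gap: 14.5
[-1.13516024 -1.04040512  0.22187011] [-179.89475941    0.50174812  -24.98282738]
```

The tool is now level (roll -179.9°, pitch 0.5°). I lower it gently and finish the twist.

```bash
python3 -m pendant '[0.5,0,-2,-0.03,10, 0,0,-1.5,-0.02,10, 0,0,0,0,10]' 80; python3 tilt.py 3
```

```text
time: 17.9
tool_pos: [535.1, 110.1, 137.8]
tcp_rot: [-179.7, 0.3, -27.7]
ft_force: [-2.6, -2.2, 0.6]
finger_gap: 15.2
wrist disc (array([-0.13,  0.15]), np.float64(130.56), 10062)
wrist table (array([0.07, 0.01]), np.float64(-0.62), 135240)
bar? -27.805138 7094
side disc (array([-0.12, -0.1 ]), np.float64(131.45), 1179)
side table (array([ 0.04, -0.03]), np.float64(0.25), 76128)
bar? -38.949615 477
[-179.74373194    0.32058127  -27.69417796] [535.10837491 110.13834893 137.78567432] [-2.58537341 -2.16698621  0.64484127] [-0.39278056  0.46706     0.20351535]
```

The lid is level, the disc top is at 131 as expected for a seated rim, and the bar is at -27.7°, so drive is about 0.60. I'll add a gentle press and check that it holds.

```bash
python3 -m pendant '[-0.5,0,-0.7,0,10]' 80; python3 -m pendant '[0,0,-0.3,0,10]' 80; python3 tilt.py 4; python3 -c "
from h import *
c=cv2.resize(load('st4')['frame'][220:400,160:340],None,fx=3.3,fy=3.3,interpolation=cv2.INTER_CUBIC);cv2.imwrite('pics/c14.png',c)
s=snap('top','t14');
a=np.radians(14.2)
W=cloud(load('wt4'));F=load('wt4')['frame'].astype(int);z=W[...,2]
m=(z>84)&(z<101)&(F.max(-1)>100)&(F.max(-1)<215)&(W[...,1]<75)&(np.hypot(W[...,0]-534,W[...,1]-110)<260)&(W[...,1]>-30)
print(cv2.minAreaRect(W[m][:,:2].astype(np.float32)))"
```

```text
time: 18.08
tool_pos: [535.0, 110.1, 137.7]
tcp_rot: [-179.7, 0.3, -27.6]
ft_force: [-0.8, -0.4, 8.5]
finger_gap: 15.1
time: 18.17
tool_pos: [535.0, 110.1, 137.7]
tcp_rot: [-179.7, 0.2, -27.5]
ft_force: [-3.0, -1.5, 4.3]
finger_gap: 14.9
wrist disc (array([-0.06,  0.15]), np.float64(130.51), 10052)
wrist table (array([0.07, 0.01]), np.float64(-0.62), 135256)
bar? -27.657894 7113
side disc (array([-0.01, -0.05]), np.float64(131.4), 1174)
side table (array([ 0.04, -0.03]), np.float64(0.25), 76136)
bar? -39.459904 459
[-179.70538112    0.24638458  -27.52989742] [535.04892407 110.09015202 137.74673607] [-3.00519525 -1.4535706   4.3321365 ] [-0.30762382  0.49483837  0.1261775 ]
((556.3480224609375, 26.027393341064453), (87.74532318115234, 97.23932647705078), 9.245436668395996)
```

View pics/c14.png

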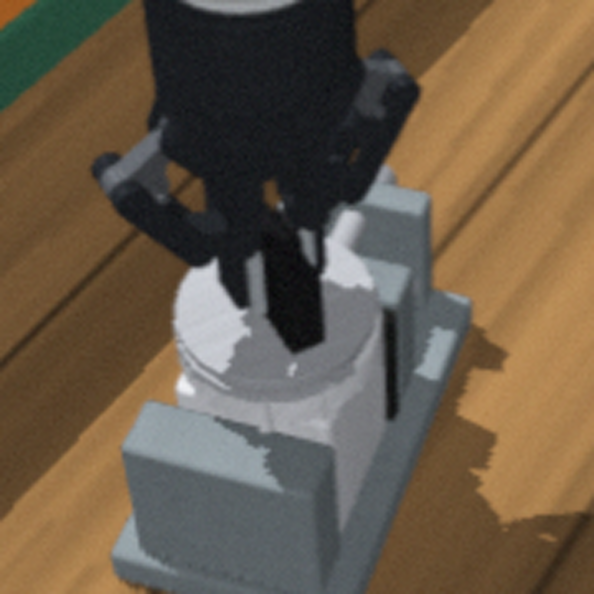

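View pics/wt4.png

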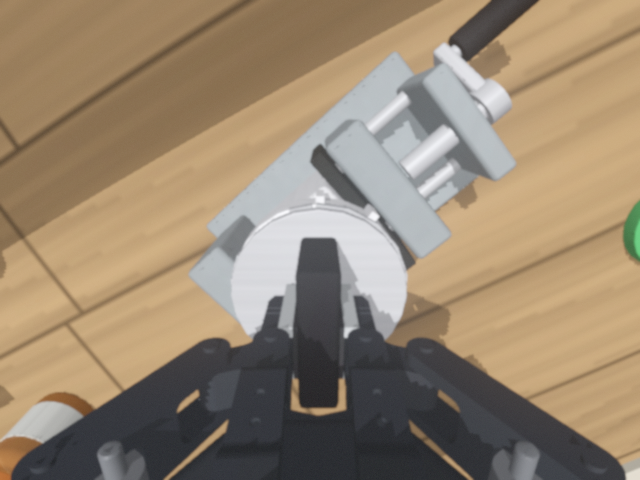

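The rim lies flat on the collar (crop around (285,370)). In the wrist view the vise's bed edge, from (210,222) to (395,55), stands about 42° from the bar. The mill is still square in the vise and the crank has not moved. I hand in.

```bash
python3 -c "
from bench import job
print(job.hand_in())"
```

```text
the job is handed in; nothing more can be done
None
```

I cranked the vise clockwise to about 8.35 rad, which clamps the mill. That is inside the firm range of 7.7 to 8.6, though the angle comes from a circle fitted to the tool positions and could be off by about 0.1 rad. The lid then went into the mouth through the notches, and I twisted it clockwise and handed in while still holding it at about 80 N.

- **Lid angle:** the bar stood at -27.5° to -27.7° against a vise yaw of about 14.2°. That is a turn of about 42°, so drive is about 0.60, well short of the click. The yaw estimates ranged from 13.7° to 15.5°, which shifts drive by about 0.02.
- **Seating:** the lid was level within about 0.2°. Its top measured 130.5 mm (wrist camera) and 131.4 mm (side camera) against the expected 131 mm. The rim pressed on the collar with about 4 N.
- **Problems on the way:** partway through the twist the lid tilted about 2° and jammed. I levelled it with small upward pulls against the lugs, up to about 19 N, and it seated properly afterwards.
- **Not checked directly:** I did not test the clamp with a separate pull on the mill. A last attempt to read the vise yaw from the jaws gave 9.2°, which disagreed with every other measurement. I put that down to the arm or lid being in the selection and did not use it.

It took 18.2 s. The largest force I saw was about 35 N at the wrist, while pressing the lid down, and no jars or other things were touched.

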